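Glaze test tiles from the drawer to the display stand, in reverse

ROBOT

A 6-joint arm with a two-finger parallel gripper is mounted at the origin on the work surface. World frame = base frame: x ahead of the robot, y to its left, z up, the work surface at z = 0. Lengths are in m, angles in degrees, forces in N, time in s.
With the tool pointing down it reaches from about 0.325 to 0.9 m from the base axis. Payload 6.1 kg.
Tool frame: the origin (TCP) lies midway between the tips of the shut fingers; the grasp point (between the pads) lies arm.hold_point_z behind it (arm.hold_point_z is the distance from the TCP to the grasp point, in m); z points along the fingers, y is the line along which they close (so a half turn about z gives the same grasp; the last joint's range is limited). The gripper opens to 85 mm and grips with 20 to 120 N. Pads are 22 mm wide; open, the fingers measure 114 mm over their backs; the gripper's body (76 mm by 85 mm) begins 54 mm behind the grasp point. The pads swing forward as they close: fully open they stand 13 mm farther back than shut.
Start: joints at [57.175, 12.628, 87.462, -0, 79.91, -7.225], TCP at [0.27, 0.564, 0.231] pointing down, gripper open.
Joint ranges: [-170.65, 170.65], [-52.31, 119.04], [5.05, 147.46], [-71.25, 251.25], [11.57, 151.72], [-153.62, 153.62]. Speed limits (degrees/s): [147.25, 147.25, 172.46, 180, 180, 180].

INTERFACE

Orientations are given as a 3x3 rotation matrix whose columns are the frame's x, y, z axes.
In Python, from station import arm, imaging, ticket gives the robot as it stands.
- The arm moves only by the tool move_arm, never from a script. Its argument "increments" is a list that holds one entry, the list of rows, each a list of 5 numbers: the shift along the tool's x, y, z in mm, then the turn about the tool's z in degrees, then the opening in per cent of the stroke, from 0 (shut) to 100 (fully open). A call has 1 to 5 rows; each row is the pose to reach, as a shift and turn from the pose commanded when the call began, along the tool's axes at that moment; what a row does not reach only later rows make up. A row lasts 1/8 s, in which the tool goes at most 62.5 mm and 10.7 degrees, less where a joint would pass 70% of its speed; a pose out of reach is approached as far as the arm can. A call with a gripper value outside its range is refused whole. The fingers move at their own pace and stop on an object; the grip force is fixed at half the most. Time passes only in rows, so rows that repeat a pose let the fingers close. It gives the time, the measured TCP pose, the force, the opening and the grip force at its end, in the units of the state.
- arm.read_state(): the state, without advancing time (a new reading comes with each control period).
- imaging.read_camera(name): name is "scene" or "top" or "wrist"; returns a dict with "color" (400x640x3 uint8, blue, green, red), "fx", "fy", "cx", "cy" (pixels), "R" (3x3) and "t" (3): a world point X has camera coordinates R X + t. Camera axes: x right, y down, z forward; pixel columns grow to the right and rows downward; lengths in m; the calibration is good to about 2 mm. A picture is of the moment at which its call begins. There is no depth.
- ticket.hand_in(): hands the job in; it is judged then, once.
The state is a dict: "clock": time; "joint_positions": joint angles; "qd": joint speeds; "tau": joint torques, N m; "tcp_pos": TCP position; "ee_rot": TCP orientation; "wrist_force": force on the tool from outside, world axes, zero at the start; "wrist_torque": the same for the moment, N m; "grip_width": finger opening in m; "grasp_force": force on a finger pad.
Only numpy, scipy, OpenCV 4.12 (cv2) and the standard library are available. Lean on these libraries where they do the work, as an engineer would, in place of code of your own. Each camera call takes 0.05 s, during which the arm holds its last target. There are 200 camera calls.

TASK

Move the four glaze test tiles one at a time from the half-open drawer straight to the clear acrylic stand, in reverse order, so that a guest on the tatami across the shelf sees them in the order in which they are filed: as you look from the robot, the tile at the left end of the drawer goes into the right-end bay of the stand, the next into the bay beside it, and so on, until the tile at the right end stands in the left-end bay. Each must end upright on its foot, about in the middle of its bay and square to the stand; set the tiles down rather than dropping or toppling them, and leave the spatula, the cone holder and the glaze jar where they are.

Things in the scene. Friction and masses are not known exactly. Their poses are not given: they have to be found in the camera images.
- tile_black_center (a point): Loose 65 g ceramic test tile, black tenmoku glaze: inverted T, upright plate 8 mm thick (x), 40 wide (y), 60 high in all, on the middle of a foot 36 (x) x 40 (y) x 8 mm, clay at its sides; alike front and back. Point: its centre, 30 mm above its underside, z up. Pinch the 8 mm plate from above, in its upper part. Starts in any drawer bay, up to 6 mm off its middle, slightly turned.
- tile_rust_center (a point): Loose 65 g ceramic test tile, rust-red glaze: inverted T, upright plate 8 mm thick (x), 40 wide (y), 60 high in all, on the middle of a foot 36 (x) x 40 (y) x 8 mm, clay at its sides; alike front and back. Point: its centre, 30 mm above its underside, z up. Pinch the 8 mm plate from above, in its upper part. Starts in any drawer bay, up to 6 mm off its middle, slightly turned.
- tile_amber_center (a point): Loose 65 g ceramic test tile, amber-yellow glaze: inverted T, upright plate 8 mm thick (x), 40 wide (y), 60 high in all, on the middle of a foot 36 (x) x 40 (y) x 8 mm, clay at its sides; alike front and back. Point: its centre, 30 mm above its underside, z up. Pinch the 8 mm plate from above, in its upper part. Starts in any drawer bay, up to 6 mm off its middle, slightly turned.
- tile_celadon_center (a point): Loose 65 g ceramic test tile, pale grey-green celadon glaze: inverted T, upright plate 8 mm thick (x), 40 wide (y), 60 high in all, on the middle of a foot 36 (x) x 40 (y) x 8 mm, clay at its sides; alike front and back. Point: its centre, 30 mm above its underside, z up. Pinch the 8 mm plate from above, in its upper part. Starts in any drawer bay, up to 6 mm off its middle, slightly turned.
- drawer: White drawer unit, drawer half out towards the robot, all fixed. Origin: on the shelf under the row's middle; x away from the robot, y left. Four bays, one tile in each, centres y 93, 31, -31, -93 mm, x 0, floor z 22, dividers 7 mm high. Drawer front: inner face x -70, top z 54; sides: inner faces y +-127, top z 52; carcass from x 80, 304 wide, top z 106.
- stand: Clear acrylic tile stand, fixed, empty, 96 (x) x 259 mm (y). Origin: on the shelf under its middle; x away from the robot, y left. Four bays, centres y 93, 31, -31, -93 mm, x 0, deck z 22; each 59 mm wide between 7 mm high fins; end cheeks 10 mm and front and back lips 6 mm above the deck, lips 88 mm apart. A seated tile has its centre at z 52, its plate along y.
- spatula: Stainless spatula lying behind the stand, 200 mm long along its x, about 20 mm high, origin under its middle. Not part of the job.
- cone_holder: Terracotta cone holder with three small pale cones, 26 x 78 mm and about 55 mm high, standing on top of the drawer unit, origin at the centre of its underside. Not part of the job.
- glaze_jar: Small glaze jar with a black cap, 52 mm in diameter, 62 mm high, standing behind the stand, origin at the centre of its underside. Not part of the job.

How it is judged:
By the outcome, as a careful person would: the job done as asked, in the order asked, and still so for the second after the job is handed in, with the robot touching nothing.
It also fails if it takes over 112 s, if anything falls off the work surface, if the arm or the gripper's body presses on something with over 40 N, if the wrist force passes 120 N, or if a joint passes its speed limit or range.

## Working session

There is one attempt and no reset: what is moved stays moved. The work goes in short steps, Python scripts to look and compute and a tool call to move; the robot and the scene stay as the last step left them, time stands still between calls to the robot, and variables do not carry over. Pictures are saved under pics/ and viewed, at most 14 in all, crops included, and the job is handed in when it is done.

Besides the shell and the picture viewer there is one more tool, called as name(argument=value, ...) on one line, values as JSON. move_arm: Moves the arm, as the interface text tells. Its arguments: {"type":"object","properties":{"increments":{"type":"array"}},"required":["increments"]}

```bash
mkdir -p pics; ls; python3 - <<'E'
from station import arm, imaging
import cv2, numpy as np
s=arm.read_state()
for k in s: print(k, np.round(s[k],3).tolist())
print(arm.hold_point_z)
for n in("scene","top"):
    c=imaging.read_camera(n); cv2.imwrite(f"pics/{n}0.png",c["color"])
    np.savez(f"{n}0.npz",**c)
    print(n,c["fx"],c["cx"],c["cy"],np.round(c["R"],3).tolist(),np.round(-c["R"].T@c["t"],3))
E
```

```text
pics
clock 0.0
joint_positions [57.176, 12.675, 87.527, -0.001, 79.91, -7.227]
qd [0.04, 0.042, 0.017, 0.041, -0.029, -0.005]
tau [0.001, -49.689, -38.941, 0.0, 0.011, -0.0]
tcp_pos [0.27, 0.563, 0.23]
ee_rot [[-0.902, 0.432, -0.001], [0.432, 0.902, -0.002], [0.0, -0.002, -1.0]]
wrist_force [-0.081, 0.972, 0.236]
wrist_torque [-0.038, -0.005, -0.025]
grasp_force 0.0
grip_width 0.085
0.0187
scene 501.8986363750583 322.87294507188477 206.32713827041925 [[-0.51, 0.86, -0.008], [0.529, 0.307, -0.791], [-0.678, -0.407, -0.612]] [1.369 0.435 0.76 ]
top 388.0295901142383 316.1687342305325 205.71212812116545 [[-0.02, -1.0, -0.009], [-0.993, 0.021, -0.113], [0.113, 0.007, -0.994]] [ 0.515 -0.002  0.865]
```

View pics/top0.png

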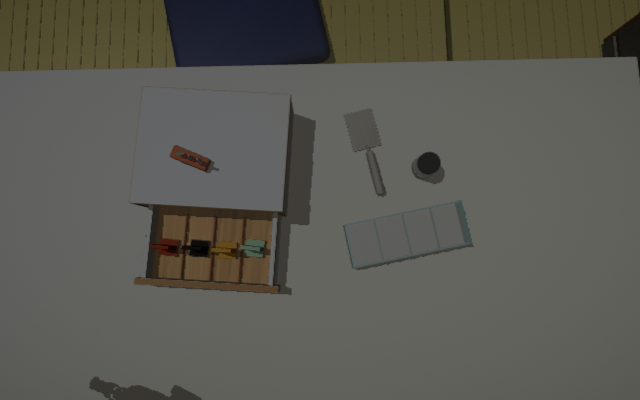

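View pics/scene0.png

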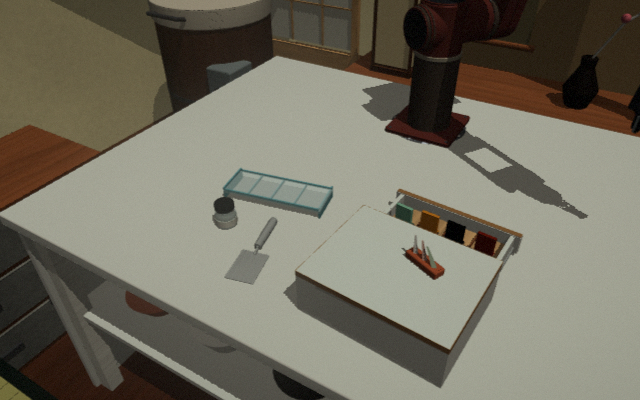

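Top view: tile order from left is rust (168,247), black (199,248), amber (227,250), celadon (254,248). The stand spans about (345,240)–(470,235), slightly turned. The scene view agrees.

```bash
cat > h.py <<'E'
import numpy as np, cv2
from station import arm, imaging
def ray(c,uv,z):
    uv=np.atleast_2d(uv).astype(float)
    d=np.c_[(uv[:,0]-c["cx"])/c["fx"],(uv[:,1]-c["cy"])/c["fy"],np.ones(len(uv))]@c["R"]
    o=-c["R"].T@c["t"]
    return o+d*((z-o[2])/d[:,2])[:,None]
def proj(c,X):
    p=np.atleast_2d(X)@c["R"].T+c["t"]
    return np.c_[c["fx"]*p[:,0]/p[:,2]+c["cx"],c["fy"]*p[:,1]/p[:,2]+c["cy"]]
def to_rows(xy,z,yaw=None):
    """shift (mm, tool axes) and turn (deg) from the present pose to world point for the TCP;
    yaw: wanted direction of the tool y axis in world (mod 180)"""
    s=arm.read_state();R=np.array(s["ee_rot"]);p=np.array(s["tcp_pos"])
    d=R.T@(np.array([xy[0],xy[1],z])-p)*1000
    t=None
    if yaw is not None:
        y=R[:,1];cur=np.degrees(np.arctan2(y[1],y[0]))
        t=-((yaw-cur+90)%180-90)  # tool z down: positive turn is clockwise from above
    return np.round(d,1),t
E
python3 - <<'E'
from h import *
c=dict(np.load("top0.npz"))
for n,u in dict(rust=(168,247),black=(199,248),amber=(227,250),cel=(254,248)).items(): print(n,ray(c,u,.07).round(3))
print("front L,R",ray(c,[(136,281),(279,289)],.054).round(3).tolist())
print("carc front L,R",ray(c,[(134,205),(282,211)],.106).round(3).tolist(),"back",ray(c,[(142,88),(293,95)],.106).round(3).tolist())
hsv=cv2.cvtColor(c["color"],cv2.COLOR_BGR2HSV)
m=cv2.inRange(hsv,(80,25,60),(105,255,255));m[:,:330]=0;m[:180]=0;m[290:]=0
p=cv2.findNonZero(m);r=cv2.minAreaRect(p);print(len(p),r,ray(c,cv2.boxPoints(r),.03).round(3).tolist())
crop=cv2.resize(c["color"][180:300,330:490],None,fx=5,fy=5,interpolation=cv2.INTER_CUBIC)
cv2.imwrite("pics/stand0.png",cv2.convertScaleAbs(crop,alpha=1.5))
E
```

```text
rust [[0.527 0.308 0.07 ]]
black [[0.524 0.245 0.07 ]]
amber [[0.518 0.187 0.07 ]]
cel [[0.521 0.132 0.07 ]]
front L,R [[0.458, 0.379, 0.054], [0.437, 0.084, 0.054]]
carc front L,R [[0.61, 0.364, 0.106], [0.592, 0.071, 0.106]] back [[0.851, 0.355, 0.106], [0.829, 0.046, 0.106]]
696 ((407.2674255371094, 233.69949340820312), (45.03199005126953, 122.06199645996094), 78.00310516357422) [[0.568, -0.053, 0.03], [0.618, -0.312, 0.03], [0.523, -0.326, 0.03], [0.474, -0.07, 0.03]]
```

View pics/stand0.png

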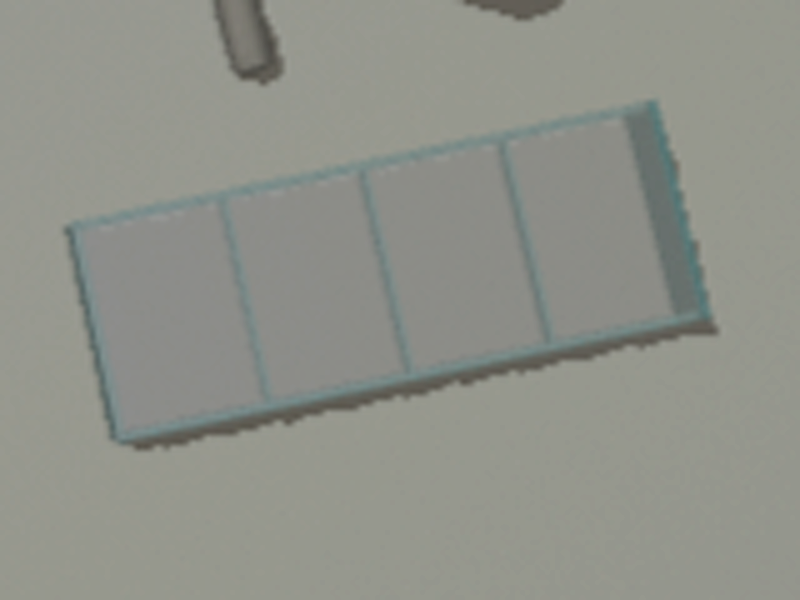

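Crop: stand corners at (70,228), (655,103), (710,320), (118,438); fins are clear, and the sizes match 96 x 259 mm. Moving above the drawer for a close look.

```bash
python3 - <<'E'
from h import *
print(to_rows((.50,.22),.25,-4))
c=imaging.read_camera("wrist");o=-c["R"].T@c["t"];s=arm.read_state();print(np.round(np.array(s["ee_rot"]).T@(o-s["tcp_pos"]),3), (np.array(s["ee_rot"]).T@c["R"].T).round(3).tolist(),c["fx"])
E
```

```text
(array([-355.9, -210. ,  -19.4]), np.float64(68.39943564218764))
[ 0.067 -0.    -0.143] [[0.0, -0.965, -0.264], [1.0, 0.0, 0.0], [-0.0, -0.264, 0.965]] 352.3211330929982
```

move_arm(increments=[[[-50, -30, -5, 10, 70], [-100, -60, -10, 20, 70], [-150, -90, -15, 30, 70], [-200, -120, -19, 40, 70], [-250, -150, -19, 50, 70]]])

```text
clock: 0.78
tcp_pos: [0.4315, 0.3188, 0.2506]
ee_rot: [[-0.243, 0.97, 0.001], [0.97, 0.243, 0.0], [0.0, 0.001, -1.0]]
wrist_force: [0.4, 0.4, 0.2]
grip_width: 0.0595
grasp_force: 0.0
```

```bash
python3 -c "
from h import *
print(to_rows((.51,.20),.25,-4),arm.read_state()['joint_positions'])"
```

```text
(array([-134.3,   47.2,    0.6]), np.float64(18.083857174730127)) [ 2.80288184e+01 -2.94501590e-01  9.93750293e+01 -5.98479554e-04
  8.08724669e+01  1.39450516e+01]
```

move_arm(increments=[[[-45, 16, 0, 9, 60], [-90, 32, 0, 18, 60], [-134, 47, 0, 18, 60], [-134, 47, 0, 18, 60]]])

```text
clock: 1.27
tcp_pos: [0.5107, 0.1996, 0.2499]
ee_rot: [[0.067, 0.998, -0.0], [0.998, -0.067, -0.001], [-0.001, -0.0, -1.0]]
wrist_force: [0.9, 0.4, -0.0]
grip_width: 0.0511
grasp_force: 0.0
```

```bash
python3 -c "
from h import *
c=imaging.read_camera('wrist');np.savez('w1.npz',**c);cv2.imwrite('pics/w1.png',c['color'])
s=arm.read_state();print(s['tcp_pos'],s['ee_rot'],-c['R'].T@c['t'])"
```

```text
[0.50986569 0.2011109  0.24990274] [[ 6.56370118e-02  9.97843166e-01 -8.93691531e-04]
 [ 9.97843566e-01 -6.56369597e-02  8.74495958e-05]
 [ 2.86017865e-05 -8.97504274e-04 -9.99999597e-01]] [0.51528761 0.26634494 0.39302789]
```

View pics/w1.png

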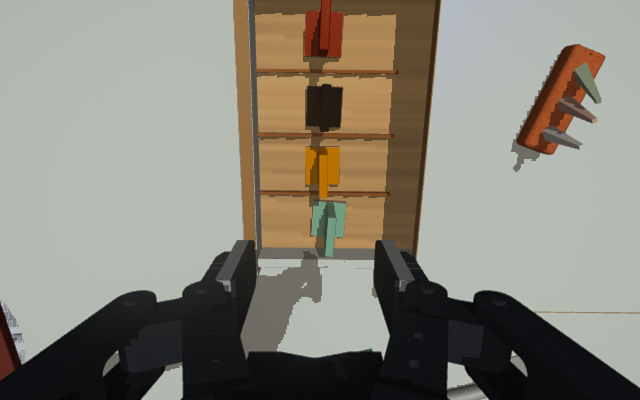

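The wrist view shows rust (323,30), black (324,107), amber (322,170) and celadon (328,225) in a column, left to right as the robot sees them, clear of the fingers. I'll enlarge it for the plate tops.

```bash
python3 -c "
from h import *
c=np.load('w1.npz')['color']
a=[cv2.convertScaleAbs(cv2.resize(c[y:y+70,295:358],None,fx=6,fy=6,interpolation=cv2.INTER_NEAREST),alpha=1.2) for y in (0,73,138,193)]
a[1]=cv2.convertScaleAbs(a[1],alpha=2.5)
a=[cv2.resize(i,(378,300),interpolation=cv2.INTER_AREA) for i in a]
cv2.imwrite('pics/w1c.png',np.vstack([np.hstack(a[:2]),np.hstack(a[2:])]))"
```

```text
(no output)
```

View pics/w1c.png

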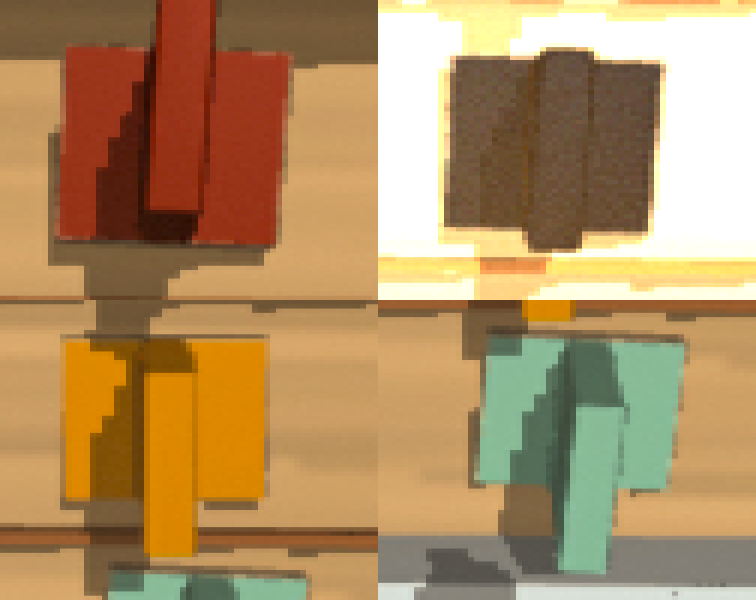

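Crop shows plate tops and feet clearly; e.g. the black top face is (537,50)–(582,250), amber (145,372)–(197,555), celadon (576,405)–(606,573). Computing centres from foot (z 30) and top (z 82).

```bash
python3 - <<'E'
from h import *
c=dict(np.load('w1.npz'))
D=dict(rust=(0,0,0,[(67,47),(292,54),(275,244),(60,238)],None),
black=(378,0,73,[(453,58),(663,67),(650,235),(444,228)],[(537,50),(593,52),(582,250),(528,248)]),
amber=(0,300,138,[(66,340),(268,340),(265,502),(62,498)],[(145,372),(195,372),(197,555),(145,553)]),
celadon=(378,300,193,[(490,338),(686,345),(666,490),(480,482)],[(576,405),(624,407),(606,573),(558,570)]))
for n,(ox,oy,y0,f,t) in D.items():
    for k,p,z in(("foot",f,.030),("top",t,.082)):
        if p is None: continue
        p=np.array(p,float); uv=np.c_[(p[:,0]-ox)/6+295,(p[:,1]-oy)*70/300+y0]-.5
        X=ray(c,uv,z); d=(X[0]+X[1]-X[2]-X[3])/2; e=(X[1]+X[2]-X[0]-X[3])/2
        print(n,k,(X.mean(0)*1000).round(1),"w",np.linalg.norm(d).round(4),"t",np.linalg.norm(e).round(4),"xdir yaw",np.degrees(np.arctan2(-d[0],d[1])).round(1), np.degrees(np.arctan2(e[1],e[0])).round(1))
t=dict(np.load('top0.npz'))
f=np.array([[(225,198),(265,398)],[(365,172),(408,372)],[(505,140),(550,340)]],float)/5+[330,180]-.4
for a in f:
    X=ray(t,a,.029);print("fin",(X.mean(0)*1000).round(1),np.degrees(np.arctan2(*(X[0]-X[1])[[1,0]])).round(1),np.linalg.norm(X[0]-X[1]).round(4))
o=np.array([(70,228),(655,103),(710,320),(118,438)],float)/5+[330,180]-.4
X=ray(t,o,.028);print((X*1000).round(1).tolist(),X.mean(0))
E
```

```text
rust foot [527.2 325.   30. ] w 0.0389 t 0.0348 xdir yaw -6.2 -6.0
black foot [523.3 257.7  30. ] w 0.0383 t 0.0347 xdir yaw -6.2 -6.8
black top [523.2 258.2  82. ] w 0.0384 t 0.0079 xdir yaw -5.5 -6.7
amber foot [518.2 198.4  30. ] w 0.0395 t 0.0353 xdir yaw -4.4 -4.6
amber top [518.  198.9  82. ] w 0.0391 t 0.0077 xdir yaw -3.2 -5.5
celadon foot [521.3 139.1  30. ] w 0.0389 t 0.0347 xdir yaw -7.2 -7.1
celadon top [521.1 139.6  82. ] w 0.0392 t 0.0076 xdir yaw -7.3 -8.3
fin [ 535.4 -128.5   29. ] 9.2 0.0869
fin [ 545.3 -189.5   29. ] 9.6 0.0872
fin [ 557.8 -250.6   29. ] 9.6 0.0875
[[566.8, -54.4, 28.0], [615.8, -309.3, 28.0], [521.8, -327.0, 28.0], [476.8, -72.4, 28.0]] [ 0.54530322 -0.1907818   0.028     ]
```

Sizes and spacing check out (39x35 mm feet, ~62 mm pitch). Stand centre ≈ (545,-190), yaw ≈ 10°. Going over rust.

```bash
python3 -c "
from h import *
print(to_rows((.527,.325),.130,-6),to_rows((.527,.325),.048,-6))"
```

```text
(array([124.7,   9.1, 119.9]), np.float64(2.2365721308075734)) (array([124.7,   9.1, 201.9]), np.float64(2.2365721308075734))
```

move_arm(increments=[[[42, 3, 20, 2, 50], [84, 6, 60, 2, 50], [125, 9, 100, 2, 50], [125, 9, 120, 2, 50], [125, 9, 120, 2, 50]]])

```text
clock: 1.95
tcp_pos: [0.5241, 0.3264, 0.128]
ee_rot: [[0.096, 0.995, -0.004], [0.995, -0.096, -0.002], [-0.003, -0.004, -1.0]]
wrist_force: [0.1, -1.1, 0.1]
grip_width: 0.043
grasp_force: 0.0
```

```bash
python3 -c "
from h import *
c=imaging.read_camera('wrist');np.savez('w2.npz',**c);cv2.imwrite('pics/w2.png',c['color'])
print(to_rows((.527,.325),.048,-6))"
```

```text
(array([-1.1,  1.7, 82.1]), np.float64(0.4459211278890507))
```

View pics/w2.png

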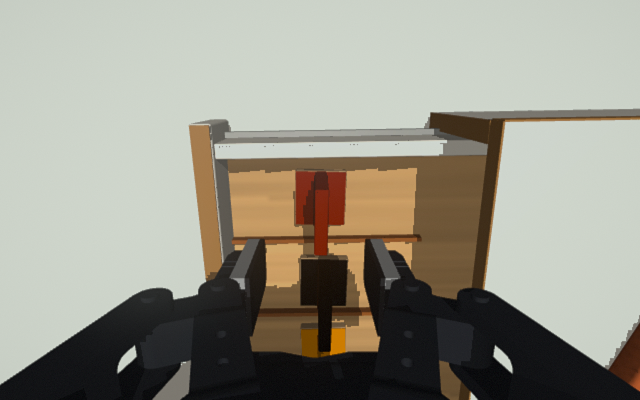

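Rust's plate (column 321) is centred between the fingers (262 and 368 at the tips). Descend and close.

move_arm(increments=[[[-1, 2, 30, 0, 50], [-1, 2, 60, 0, 50], [-1, 2, 80, 0, 50], [-1, 2, 82, 0, 50], [-1, 2, 82, 0, 50]]])

```text
clock: 2.62
tcp_pos: [0.5292, 0.3254, 0.0497]
ee_rot: [[0.098, 0.995, 0.002], [0.995, -0.098, 0.001], [0.001, 0.002, -1.0]]
wrist_force: [-0.2, 0.4, -1.0]
grip_width: 0.0429
grasp_force: 0.0
```

move_arm(increments=[[[0, 0, 0, 0, 0], [0, 0, 0, 0, 0], [0, 0, 0, 0, 0], [0, 0, 0, 0, 0], [0, 0, 0, 0, 0]]])

```text
clock: 3.25
tcp_pos: [0.5288, 0.3256, 0.0492]
ee_rot: [[0.098, 0.995, 0.001], [0.995, -0.098, 0.001], [0.001, 0.001, -1.0]]
wrist_force: [-0.4, 0.5, 5.6]
grip_width: 0.0068
grasp_force: 60.6
```

Gripped. Lift and carry towards the right-end bay.

move_arm(increments=[[[0, 0, -20, 0, 0], [0, 0, -60, 0, 0], [0, 0, -105, 0, 0], [-30, 5, -140, -3, 0], [-80, 12, -160, -6, 0]]])

```text
clock: 3.88
tcp_pos: [0.5332, 0.2449, 0.2118]
ee_rot: [[-0.011, 1.0, 0.004], [1.0, 0.011, 0.001], [0.001, 0.004, -1.0]]
wrist_force: [0.4, -0.2, -0.1]
grip_width: 0.0074
grasp_force: 59.6
```

move_arm(increments=[[[-55, 3, 0, -4, 0], [-110, 7, 0, -8, 0], [-165, 11, 0, -9, 0], [-220, 15, 0, -9, 0], [-275, 19, 0, -9, 0]]])

```text
clock: 4.5
tcp_pos: [0.5531, -0.0322, 0.2093]
ee_rot: [[-0.163, 0.987, 0.001], [0.987, 0.163, -0.0], [-0.0, 0.001, -1.0]]
wrist_force: [-0.2, -0.2, -0.9]
grip_width: 0.0068
grasp_force: 59.5
```

```bash
python3 -c "
from h import *
print(to_rows((.553,-.24),.21,10.2),arm.read_state()['tcp_pos'])"
```

```text
(array([-205. ,  -34.1,   -0.7]), np.float64(-0.7966467661498626)) [ 0.55311051 -0.03217249  0.20926798]
```

move_arm(increments=[[[-52, -9, 0, -1, 0], [-104, -17, 0, -1, 0], [-156, -26, 0, -1, 0], [-205, -34, 0, -1, 0], [-205, -34, 0, -1, 0]]])

```text
clock: 5.12
tcp_pos: [0.5526, -0.2417, 0.2089]
ee_rot: [[-0.176, 0.984, 0.0], [0.984, 0.176, -0.001], [-0.001, -0.0, -1.0]]
wrist_force: [0.2, 0.6, -1.4]
grip_width: 0.0073
grasp_force: 59.5
```

```bash
python3 -c "
from h import *
c=imaging.read_camera('wrist');np.savez('w3.npz',**c);cv2.imwrite('pics/w3.png',c['color'])
s=arm.read_state();print(s['tcp_pos'])
ya=np.radians(10.2);o=np.array([.5453,-.190])
for y in(62,0,-62): print(proj(c,[[*(o+[-np.sin(ya)*y/1000,np.cos(ya)*y/1000]),.029]]).round(1))"
```

```text
[ 0.55273077 -0.23965527  0.2086916 ]
[[317.2  40.9]]
[[317.1 115.8]]
[[317.  183.2]]
```

View pics/w3.png

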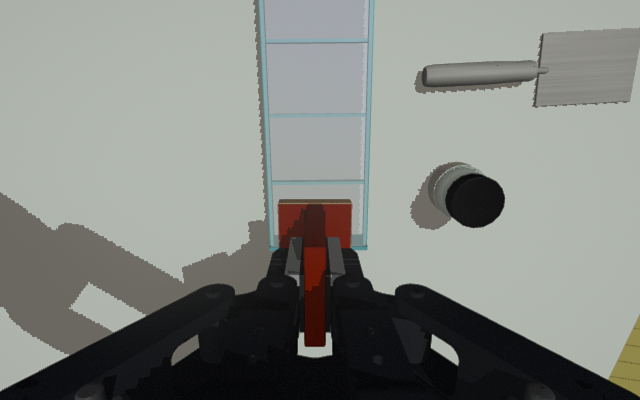

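Wrist view: fins at rows 41, 114.5, 182, centred at column ~318 (predicted 41, 116, 183 at 317), so the stand pose holds to ~1 mm. Held tile top face spans rows 247–346, foot columns 278–352. Checking the tile in the hand.

```bash
python3 - <<'E'
from h import *
c=dict(np.load('w3.npz'));s=arm.read_state();p=np.array(s["tcp_pos"]);R=np.array(s["ee_rot"])
X=ray(c,[(303,247),(327,247),(326,346),(304,346)],p[2]+.0325);print(((X-p)@R*1000).round(1).tolist())
X=ray(c,[(278,200),(352,200)],p[2]+.0325-.052);print(((X-p)@R*1000).round(1).tolist())
g=c["color"].astype(int)
for col in (275,285,295,345,355,362): 
    r=g[20:195,col].sum(1); r=r-cv2.blur(r.astype(np.float32)[:,None],(1,15))[:,0]; print(col,[int(20+k) for k in np.argsort(r)[:6]])
o=np.array([.5464,-.1898]);ya=np.radians(10.2)
q=o+np.array([-np.sin(ya),np.cos(ya)])*-.093;print(q,to_rows(q,.055,10.2))
E
```

```text
[[16.4, -4.6, -32.5], [16.4, 3.6, -32.5], [-23.2, 3.6, -32.5], [-23.2, -4.6, -32.5]]
[[18.0, -18.2, 19.5], [18.0, 17.4, 19.5]]
275 [43, 181, 180, 114, 42, 116]
285 [43, 181, 180, 42, 115, 182]
295 [43, 180, 181, 42, 182, 116]
345 [42, 180, 181, 43, 113, 179]
355 [42, 180, 113, 43, 181, 179]
362 [180, 42, 113, 181, 114, 182]
[ 0.56286888 -0.28133019] (array([-42.8,   2.6, 153.7]), np.float64(0.028520494665357887))
```

move_arm(increments=[[[-20, 1, 20, -0.6, 0], [-38.5, 2.5, 50, -0.6, 0], [-38.5, 2.5, 100, -0.6, 0], [-38.5, 2.5, 135, -0.6, 0], [-38.5, 2.5, 145, -0.6, 0]]])

```text
clock: 5.8
tcp_pos: [0.561, -0.273, 0.0606]
ee_rot: [[-0.192, 0.981, -0.005], [0.981, 0.192, 0.003], [0.004, -0.004, -1.0]]
wrist_force: [-0.2, 0.0, -1.0]
grip_width: 0.0072
grasp_force: 59.5
```

move_arm(increments=[[[0, 0, 5, 0, 0], [0, 0, 10, 0, 0], [0, 0, 12.5, 0, 0], [0, 0, 13.5, 0, 0], [0, 0, 14, 0, 0]]])

```text
clock: 6.42
tcp_pos: [0.5629, -0.2758, 0.0497]
ee_rot: [[-0.191, 0.982, 0.001], [0.982, 0.191, -0.0], [-0.0, 0.0, -1.0]]
wrist_force: [0.3, -0.2, -0.0]
grip_width: 0.0069
grasp_force: 59.5
```

move_arm(increments=[[[0, 0, 0.3, 0, 0], [0, 0, 0.5, 0, 0]]])

```text
clock: 6.68
tcp_pos: [0.5628, -0.2758, 0.0492]
ee_rot: [[-0.191, 0.982, 0.0], [0.982, 0.191, -0.0], [-0.0, 0.0, -1.0]]
wrist_force: [-1.4, 0.2, 1.6]
grip_width: 0.0072
grasp_force: 60.0
```

```bash
python3 -c "
from h import *
c=imaging.read_camera('wrist');np.savez('w4.npz',**c);cv2.imwrite('pics/w4.png',c['color'])
s=arm.read_state();print(s['tcp_pos'],s['wrist_force'])"
```

```text
[ 0.56276686 -0.27573319  0.04916621] [-1.49686264  0.52795178  2.97620018]
```

View pics/w4.png

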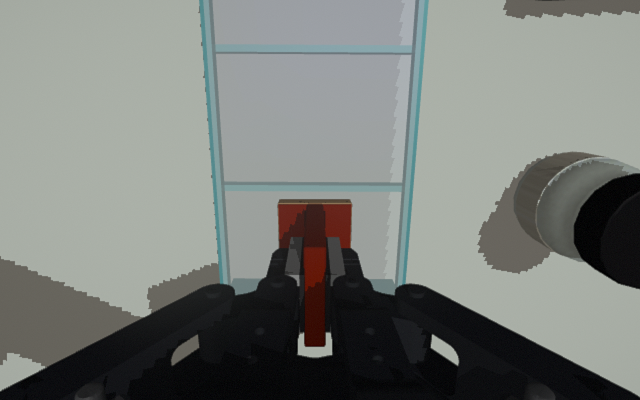

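Tile is on the deck (≈3 N), centred fore-aft (foot 278–352 vs lips ~226–402). Checking the gap to the fin before releasing.

```bash
python3 - <<'E'
from h import *
c=dict(np.load('w4.npz'));s=arm.read_state();p=np.array(s["tcp_pos"]);R=np.array(s["ee_rot"])
print(c["color"][178:206,255].sum(1).tolist(),c["color"][194:208,290].tolist())
f=lambda uv,z:((ray(c,uv,z)-p)@R*1000)[:,:2].round(1).tolist()
print("foot top edge",f([(278,204),(352,204)],.030)," foot bottom",f([(278,200),(352,200)],.022))
print("fin",f([(230,184),(398,184),(230,190),(398,190)],.029),"next fin",f([(220,46),(408,46),(220,51),(408,51)],.029))
E
```

```text
[477, 477, 474, 453, 381, 369, 379, 436, 448, 446, 447, 444, 448, 466, 472, 473, 474, 475, 474, 473, 474, 474, 476, 474, 473, 472, 474, 474] [[156, 160, 156], [157, 160, 156], [158, 160, 156], [158, 161, 157], [157, 160, 155], [78, 88, 94], [53, 68, 81], [54, 69, 82], [60, 77, 91], [84, 113, 138], [42, 55, 99], [30, 38, 101], [31, 38, 103], [29, 38, 103]]
foot top edge [[18.1, -17.7], [18.1, 17.8]]  foot bottom [[17.8, -18.6], [17.8, 18.7]]
fin [[27.8, -40.5], [27.8, 39.6], [24.8, -40.6], [24.8, 39.8]] next fin [[88.8, -40.9], [88.9, 40.0], [86.8, -41.0], [86.8, 40.2]]
```

move_arm(increments=[[[0, 0, -2, 0, 0], [-2.5, 0, -2, 0, 0], [-2.5, 0, -1, 0, 0], [-2.5, 0, 0, 0, 0], [-2.5, 0, 0, 0, 0]]])

```text
clock: 7.35
tcp_pos: [0.5632, -0.2782, 0.0492]
ee_rot: [[-0.191, 0.982, -0.0], [0.982, 0.191, -0.0], [-0.0, -0.0, -1.0]]
wrist_force: [-0.9, 0.2, 3.6]
grip_width: 0.0075
grasp_force: 60.2
```

move_arm(increments=[[[0, 0, 0, 0, 10], [0, 0, 0, 0, 20], [0, 0, 0, 0, 40], [0, 0, 0, 0, 50], [0, 0, 0, 0, 50]]])

```text
clock: 7.98
tcp_pos: [0.5631, -0.2781, 0.0487]
ee_rot: [[-0.191, 0.982, -0.0], [0.982, 0.191, 0.0], [0.0, -0.0, -1.0]]
wrist_force: [-0.2, -0.8, -0.2]
grip_width: 0.0428
grasp_force: 0.0
```

move_arm(increments=[[[0, 0, -10, 0, 50], [0, 0, -40, 0, 50], [0, 0, -80, 0, 50], [0, 0, -110, 0, 50], [0, 0, -110, 0, 50]]])

```text
clock: 8.6
tcp_pos: [0.5652, -0.2794, 0.1632]
ee_rot: [[-0.191, 0.982, 0.006], [0.982, 0.191, -0.004], [-0.005, 0.005, -1.0]]
wrist_force: [0.0, -0.1, -0.1]
grip_width: 0.043
grasp_force: 0.0
```

```bash
python3 -c "
from h import *
c=imaging.read_camera('wrist');np.savez('w5.npz',**c);cv2.imwrite('pics/w5.png',c['color'])
print(to_rows((.5233,.258),.16,-6.4))"
```

```text
(array([ 5.346e+02,  6.240e+01, -4.000e-01]), np.float64(17.40174345550247))
```

View pics/w5.png

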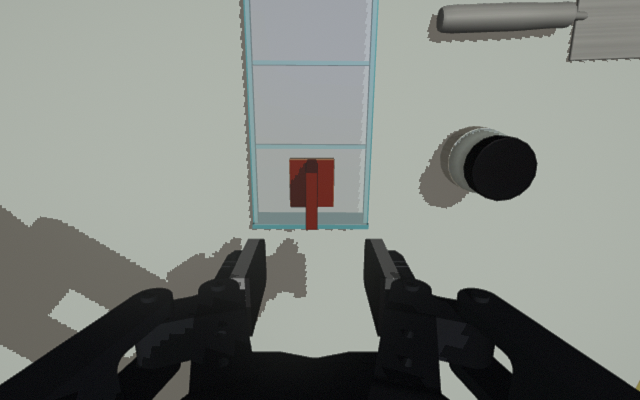

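Rust stands upright, square and central in the right-end bay (foot 290–334 × 158–207). Now black.

move_arm(increments=[[[55, 6, 0, 4, 50], [110, 12, 0, 8, 50], [165, 18, 0, 12, 50], [220, 24, 0, 16, 50], [275, 30, 0, 17.4, 50]]])

```text
clock: 9.28
tcp_pos: [0.5387, -0.0006, 0.1571]
ee_rot: [[0.113, 0.994, -0.003], [0.994, -0.113, 0.0], [0.0, -0.003, -1.0]]
wrist_force: [0.3, 1.1, -0.1]
grip_width: 0.0427
grasp_force: 0.0
```

```bash
python3 -c "
from h import *
print(to_rows((.5233,.258),.13,-6.4))"
```

```text
(array([255.2, -44.4,  27.3]), np.float64(-0.09034339463285335))
```

move_arm(increments=[[[55, -10, 0, 0, 50], [110, -20, 0, 0, 50], [165, -30, 0, 0, 50], [215, -40, 10, 0, 50], [255, -44.4, 25, 0, 50]]])

```text
clock: 9.9
tcp_pos: [0.5232, 0.2579, 0.1324]
ee_rot: [[0.11, 0.994, -0.001], [0.994, -0.11, -0.0], [-0.0, -0.001, -1.0]]
wrist_force: [0.4, 0.7, 0.1]
grip_width: 0.0427
grasp_force: 0.0
```

```bash
python3 -c "
from h import *
c=imaging.read_camera('wrist');np.savez('w6.npz',**c);cv2.imwrite('pics/w6.png',c['color'])
print(to_rows((.5233,.257),.048,-6.4))
print(proj(c,[[.5233,.257,.082],[.5233,.257,.03]]))"
```

```text
(array([-4.1,  2.7, 81.8]), np.float64(0.1466608976658108))
[[315.28610631 219.7619904 ]
 [315.3026262  195.93954781]]
```

View pics/w6.png

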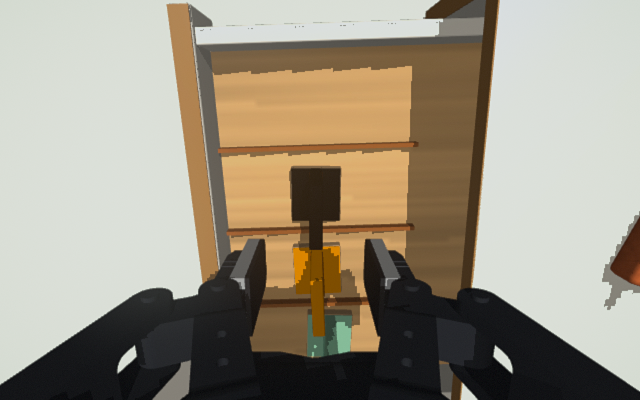

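Black's foot centre (316,194) matches the prediction (315,196). Descend.

move_arm(increments=[[[-4, 2.7, 30, 0, 50], [-4, 2.7, 60, 0, 50], [-4, 2.7, 80, 0, 50], [-4, 2.7, 82, 0, 50], [-4, 2.7, 82, 0, 50]]])

```text
clock: 10.58
tcp_pos: [0.5271, 0.2517, 0.0523]
ee_rot: [[0.112, 0.994, 0.001], [0.994, -0.112, 0.0], [0.0, 0.0, -1.0]]
wrist_force: [0.6, 1.0, -0.2]
grip_width: 0.043
grasp_force: 0.0
```

move_arm(increments=[[[0, 0, 0, 0, 0], [0, 0, 0, 0, 0], [0, 0, 0, 0, 0], [0, 0, 0, 0, 0], [0, 0, 0, 0, 0]]])

```text
clock: 11.2
tcp_pos: [0.527, 0.2518, 0.0523]
ee_rot: [[0.111, 0.994, 0.001], [0.994, -0.111, 0.0], [0.0, 0.001, -1.0]]
wrist_force: [-0.2, -1.1, 4.0]
grip_width: 0.0068
grasp_force: 61.8
```

```bash
python3 -c "
from h import *
print(arm.read_state()['tcp_pos'],to_rows((.5523,-.2173),.21,10.6))"
```

```text
[0.52701304 0.25176892 0.05232207] (array([-463.3,   77.5, -157.7]), np.float64(-16.99838299253068))
```

move_arm(increments=[[[0, 0, -20, 0, 0], [0, 0, -60, 0, 0], [-10, 2, -105, 0, 0], [-50, 9, -140, -5, 0], [-105, 18, -158, -10, 0]]])

```text
clock: 11.82
tcp_pos: [0.534, 0.1453, 0.2139]
ee_rot: [[-0.068, 0.998, 0.005], [0.998, 0.068, 0.001], [0.0, 0.005, -1.0]]
wrist_force: [1.3, -1.1, 0.0]
grip_width: 0.0071
grasp_force: 61.1
```

move_arm(increments=[[[-55, 3, 0, -3.5, 0], [-110, 6, 0, -7, 0], [-165, 9, 0, -7, 0], [-220, 12, 0, -7, 0], [-275, 15, 0, -7, 0]]])

```text
clock: 12.45
tcp_pos: [0.5652, -0.13, 0.2112]
ee_rot: [[-0.184, 0.983, 0.001], [0.983, 0.184, -0.0], [-0.001, 0.001, -1.0]]
wrist_force: [0.9, 0.3, -0.6]
grip_width: 0.0068
grasp_force: 61.1
```

move_arm(increments=[[[-40, 0, 0, 0, 0], [-70, -5, 0, 0, 0], [-70, -5, 0, 0, 0], [-70, -5, 0, 0, 0]]])

```text
clock: 12.95
tcp_pos: [0.573, -0.1974, 0.2103]
ee_rot: [[-0.184, 0.983, 0.0], [0.983, 0.184, 0.0], [0.0, 0.0, -1.0]]
wrist_force: [0.8, 0.5, -1.3]
grip_width: 0.0071
grasp_force: 61.1
```

```bash
python3 -c "
from h import *
print(arm.read_state()['tcp_pos'],to_rows((.5523,-.2193),.063,10.6))"
```

```text
[ 0.57298076 -0.19735634  0.21033813] (array([-17.8, -24.4, 147.3]), np.float64(-0.0073162329735652065))
```

move_arm(increments=[[[-12, -12, 20, 0, 0], [-22, -24, 50, 0, 0], [-22, -24, 100, 0, 0], [-22, -24, 145, 0, 0], [-22, -24, 145, 0, 0]]])

```text
clock: 13.58
tcp_pos: [0.5504, -0.2208, 0.061]
ee_rot: [[-0.185, 0.983, -0.008], [0.983, 0.185, 0.005], [0.006, -0.007, -1.0]]
wrist_force: [-0.2, -0.2, -0.6]
grip_width: 0.0074
grasp_force: 61.0
```

move_arm(increments=[[[0, 0, 0, 0, 0]]])

```text
clock: 13.7
tcp_pos: [0.5548, -0.2238, 0.0668]
ee_rot: [[-0.185, 0.983, 0.002], [0.983, 0.185, -0.001], [-0.001, 0.002, -1.0]]
wrist_force: [-0.3, -0.6, -0.2]
grip_width: 0.007
grasp_force: 61.0
```

```bash
cat >> h.py <<'E'
def look(n):
    c=imaging.read_camera('wrist');np.savez(n+'.npz',**c);cv2.imwrite(f'pics/{n}.png',c['color']);return c
E
python3 -c "
from h import *
c=look('w7');print(arm.read_state()['tcp_pos'])"
```

```text
[ 0.55542996 -0.22428414  0.06766735]
```

View pics/w7.png

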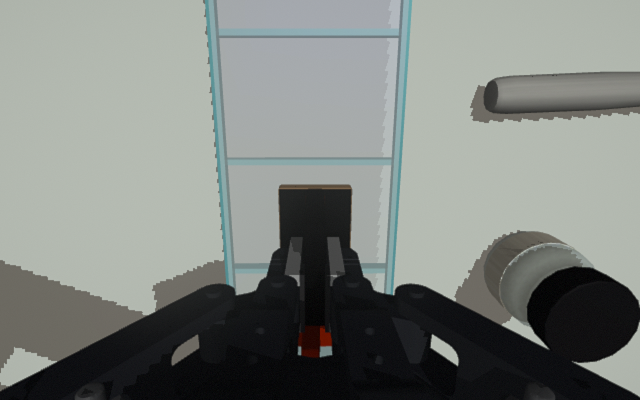

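Black held over the second bay from the right, level and square; foot edge row 186–189, fins at rows 160 and 266. Computing the offset to the bay middle.

```bash
python3 - <<'E'
from h import *
c=dict(np.load('w7.npz'));s=arm.read_state();p=np.array(s["tcp_pos"]);R=np.array(s["ee_rot"])
print(p,c["color"][154:168,250].sum(1).tolist(),c["color"][262:274,245].sum(1).tolist(),c["color"][182:194,290].sum(1).tolist())
f=lambda uv,z:((ray(c,uv,z)-p)@R*1000)[:,:2].round(1).tolist()
b=p[2]-.0523+.022
print("foot",f([(279,189),(352,189)],b+.008),"fins",f([(228,160.5),(393,160.5),(245,266)],.028), "lips at row189",f([(229,200),(393,200)],.028))
E
```

```text
[ 0.55542996 -0.22428414  0.06766735] [505, 506, 504, 459, 407, 435, 475, 478, 476, 478, 476, 499, 504, 505] [498, 426, 391, 389, 387, 387, 408, 459, 465, 467, 463, 481] [504, 501, 375, 243, 214, 244, 292, 156, 110, 108, 109, 109]
foot [[25.7, -17.9], [25.7, 17.3]] fins [[36.6, -45.9], [36.7, 40.1], [-23.7, -40.1]] lips at row189 [[15.2, -46.7], [15.2, 41.4]]
```

move_arm(increments=[[[0.5, -2.3, 4, 0, 0], [0.5, -2.3, 8, 0, 0], [0.5, -2.3, 8, 0, 0], [0.5, -2.3, 8, 0, 0], [0.5, -2.3, 8, 0, 0]]])

```text
clock: 14.38
tcp_pos: [0.5512, -0.2239, 0.0569]
ee_rot: [[-0.184, 0.983, 0.0], [0.983, 0.184, -0.0], [-0.0, 0.0, -1.0]]
wrist_force: [0.5, 0.2, -0.4]
grip_width: 0.0071
grasp_force: 61.0
```

```bash
python3 -c "
from h import *
print(arm.read_state()['tcp_pos'],to_rows((.5523,-.2193),.0523,10.6))"
```

```text
[ 0.55120396 -0.22394546  0.05686009] (array([4.4, 1.9, 4.6]), np.float64(-0.003572426716289101))
```

move_arm(increments=[[[-0.5, 1.6, 1, 0, 0], [-0.8, 1.6, 3, 0, 0], [-0.8, 1.6, 4.2, 0, 0], [-0.8, 1.6, 4.6, 0, 0], [-0.8, 1.6, 4.8, 0, 0]]])

```text
clock: 15.0
tcp_pos: [0.5529, -0.2244, 0.0523]
ee_rot: [[-0.184, 0.983, -0.0], [0.983, 0.184, -0.0], [-0.0, -0.0, -1.0]]
wrist_force: [-0.5, 0.7, 3.3]
grip_width: 0.0068
grasp_force: 61.7
```

move_arm(increments=[[[0, 0, 0.2, 0, 0], [0, 0, 0.2, 0, 0]]])

```text
clock: 15.25
tcp_pos: [0.553, -0.2244, 0.0523]
ee_rot: [[-0.184, 0.983, 0.0], [0.983, 0.184, -0.0], [-0.0, 0.0, -1.0]]
wrist_force: [-2.0, 2.0, 5.2]
grip_width: 0.007
grasp_force: 62.1
```

On the deck. Release, rise and head for amber.

move_arm(increments=[[[0, 0, 0, 0, 10], [0, 0, 0, 0, 20], [0, 0, 0, 0, 40], [0, 0, 0, 0, 50], [0, 0, 0, 0, 50]]])

```text
clock: 15.88
tcp_pos: [0.5529, -0.2244, 0.0517]
ee_rot: [[-0.184, 0.983, -0.0], [0.983, 0.184, 0.0], [0.0, -0.0, -1.0]]
wrist_force: [-1.3, -0.3, 0.2]
grip_width: 0.0427
grasp_force: 0.0
```

move_arm(increments=[[[0, 0, -10, 0, 50], [0, 0, -40, 0, 50], [0, 0, -80, 0, 50], [0, 0, -110, 0, 50], [0, 0, -110, 0, 50]]])

```text
clock: 16.5
tcp_pos: [0.555, -0.2256, 0.166]
ee_rot: [[-0.184, 0.983, 0.006], [0.983, 0.184, -0.004], [-0.005, 0.006, -1.0]]
wrist_force: [0.2, -1.0, 0.2]
grip_width: 0.0431
grasp_force: 0.0
```

```bash
python3 -c "
from h import *
c=look('w8')
p=[.5529-.0057*.184,-.2244+.0057*.983]
print(p,proj(c,[[*p,.03],[*p,.082]]))
m=cv2.inRange(c['color'],(0,0,0),(60,60,60));m[:,:260]=0;m[:,370:]=0;m[235:]=0
k,l,st,ce=cv2.connectedComponentsWithStats(m);print([(s.tolist()) for s in st[1:] if s[4]>80])
print(to_rows((.518,.198),.16,-4.5))"
```

```text
[0.5518512, -0.2187969] [[311.58483877 174.65047774]
 [311.33717672 191.16190944]]
[[290, 151, 43, 68, 2241]]
(array([422.2,  42.6,   2.8]), np.float64(15.100791945909748))
```

move_arm(increments=[[[53, 5, 0, 4, 50], [106, 11, 0, 8, 50], [159, 16, 0, 12, 50], [211, 21, 0, 15, 50], [264, 27, 0, 15, 50]]])

```text
clock: 17.18
tcp_pos: [0.5294, 0.0417, 0.1601]
ee_rot: [[0.078, 0.997, -0.003], [0.997, -0.078, 0.0], [-0.0, -0.003, -1.0]]
wrist_force: [0.9, 0.5, 0.2]
grip_width: 0.0427
grasp_force: 0.0
```

```bash
python3 -c "
from h import *
print(to_rows((.518,.198),.13,-4.5))"
```

```text
(array([154.9, -23.4,  30.2]), np.float64(0.04948702264250926))
```

move_arm(increments=[[[53, -8, 0, 0, 50], [106, -16, 10, 0, 50], [155, -23.4, 28, 0, 50], [155, -23.4, 28, 0, 50], [155, -23.4, 28, 0, 50]]])

```text
clock: 17.8
tcp_pos: [0.5186, 0.1961, 0.1326]
ee_rot: [[0.076, 0.997, -0.002], [0.997, -0.076, -0.001], [-0.001, -0.002, -1.0]]
wrist_force: [0.5, -0.2, 0.3]
grip_width: 0.0429
grasp_force: 0.0
```

move_arm(increments=[[[0, 0, 0, 0, 50], [0, 0, 0, 0, 50], [0, 0, 0, 0, 50]]])

```text
clock: 18.18
tcp_pos: [0.5198, 0.1957, 0.1341]
ee_rot: [[0.078, 0.997, 0.001], [0.997, -0.078, 0.0], [0.0, 0.001, -1.0]]
wrist_force: [0.7, 0.3, 0.5]
grip_width: 0.0427
grasp_force: 0.0
```

```bash
python3 -c "
from h import *
c=look('w9');print(arm.read_state()['tcp_pos'])
h=cv2.cvtColor(c['color'],cv2.COLOR_BGR2HSV);m=cv2.inRange(h,(15,230,60),(25,255,255));m[:,:270]=0;m[:,365:]=0
k,l,st,ce=cv2.connectedComponentsWithStats(m);print([s.tolist() for s in st[1:] if s[4]>60])
p=[.518,.198];print(proj(c,[[*p,.03],[*p,.082],[.518+.0014,.198+.02,.03],[.518-.0016,.198-.02,.082]]).round(1).tolist())
print(to_rows(p,.05,-4.5))"
```

```text
[0.51971806 0.19584402 0.13407485]
[[288, 165, 49, 80, 2843]]
[[312.0, 191.4], [311.4, 213.9], [311.7, 164.1], [311.4, 245.8]]
(array([ 2. , -1.9, 84.1]), np.float64(0.03798398931341751))
```

Amber is where predicted (rows 165–245, column 312). Descend and grip.

move_arm(increments=[[[2, -1.9, 30, 0, 50], [2, -1.9, 60, 0, 50], [2, -1.9, 80, 0, 50], [2, -1.9, 84, 0, 50], [2, -1.9, 84, 0, 50]]])

```text
clock: 18.85
tcp_pos: [0.518, 0.1985, 0.0502]
ee_rot: [[0.077, 0.997, 0.0], [0.997, -0.077, 0.0], [0.0, 0.0, -1.0]]
wrist_force: [-0.2, -0.7, 0.9]
grip_width: 0.0427
grasp_force: 0.0
```

move_arm(increments=[[[0, 0, 0, 0, 0], [0, 0, 0, 0, 0], [0, 0, 0, 0, 0], [0, 0, 0, 0, 0], [0, 0, 0, 0, 0]]])

```text
clock: 19.48
tcp_pos: [0.5187, 0.1988, 0.051]
ee_rot: [[0.077, 0.997, 0.002], [0.997, -0.077, 0.0], [0.001, 0.002, -1.0]]
wrist_force: [-0.2, -0.0, 5.6]
grip_width: 0.0073
grasp_force: 59.5
```

```bash
python3 -c "
from h import *
print(arm.read_state()['tcp_pos'],to_rows((.5409,-.1584),.21,10.6))"
```

```text
[0.51866991 0.19879834 0.05100664] (array([-354.3,   49.9, -159.1]), np.float64(-14.996451503166597))
```

move_arm(increments=[[[0, 0, -20, 0, 0], [0, 0, -60, 0, 0], [-10, 2, -105, 0, 0], [-50, 8, -130, -5, 0], [-105, 15, -140, -10, 0]]])

```text
clock: 20.1
tcp_pos: [0.5254, 0.0926, 0.1919]
ee_rot: [[-0.103, 0.995, 0.003], [0.995, 0.103, 0.0], [-0.0, 0.003, -1.0]]
wrist_force: [0.9, -0.6, -0.3]
grip_width: 0.0071
grasp_force: 58.5
```

move_arm(increments=[[[-55, 1, 0, -2.5, 0], [-110, 1, 0, -5, 0], [-165, 1, 0, -5, 0], [-215, 1, 0, -5, 0], [-240, 1, 0, -5, 0]]])

```text
clock: 20.72
tcp_pos: [0.5485, -0.1486, 0.1894]
ee_rot: [[-0.182, 0.983, -0.001], [0.983, 0.182, -0.0], [-0.0, -0.001, -1.0]]
wrist_force: [1.2, 0.3, -1.2]
grip_width: 0.0072
grasp_force: 58.5
```

move_arm(increments=[[[0, 0, 0, 0, 0], [0, 0, 0, 0, 0]]])

```text
clock: 20.98
tcp_pos: [0.5486, -0.1453, 0.1893]
ee_rot: [[-0.184, 0.983, -0.001], [0.983, 0.184, 0.001], [0.001, -0.001, -1.0]]
wrist_force: [-0.4, 0.1, -0.9]
grip_width: 0.0072
grasp_force: 58.5
```

```bash
python3 -c "
from h import *
print(arm.read_state()['tcp_pos'],to_rows((.5409,-.1584),.065,10.6))"
```

```text
[ 0.54859096 -0.14528335  0.18931237] (array([-11.6,  -9.9, 124.3]), np.float64(0.0007892636457142999))
```

move_arm(increments=[[[-6, -5, 20, 0, 0], [-11.6, -9.9, 60, 0, 0], [-11.6, -9.9, 100, 0, 0], [-11.6, -9.9, 124, 0, 0], [-11.6, -9.9, 124, 0, 0]]])

```text
clock: 21.6
tcp_pos: [0.5395, -0.157, 0.0635]
ee_rot: [[-0.186, 0.983, -0.005], [0.983, 0.186, 0.002], [0.003, -0.004, -1.0]]
wrist_force: [-0.4, 0.2, -0.7]
grip_width: 0.0073
grasp_force: 58.5
```

move_arm(increments=[[[0, 0, 0, 0, 0], [0, 0, 0, 0, 0], [0, 0, 0, 0, 0]]])

```text
clock: 21.98
tcp_pos: [0.5422, -0.1595, 0.0671]
ee_rot: [[-0.184, 0.983, 0.002], [0.983, 0.184, -0.001], [-0.001, 0.002, -1.0]]
wrist_force: [0.9, 0.4, -1.7]
grip_width: 0.0075
grasp_force: 58.5
```

```bash
python3 -c "
from h import *
c=look('w10');s=arm.read_state();p=np.array(s['tcp_pos']);R=np.array(s['ee_rot'])
print(p,to_rows((.5409,-.1584),.051,10.6))
g=c['color'].astype(int).sum(2)
print(g[145:175,250].tolist());print(g[180:200,300].tolist());print(g[255:280,240].tolist());print(g[188,200:430:2].tolist())
f=lambda uv,z:((ray(c,uv,z)-p)@R*1000)[:,:2].round(1).tolist()
import json
print('tool x at rows for fins z28',f([(250,150),(250,160),(250,170),(250,260),(250,270)],.028),'foot',f([(300,186),(300,190)],p[2]-.051+.030))"
```

```text
[ 0.54200129 -0.15949315  0.06682519] (array([ 1.3, -0.9, 15.8]), np.float64(0.003110261523389113))
[457, 458, 459, 459, 458, 458, 458, 457, 460, 459, 457, 456, 456, 459, 456, 458, 458, 458, 435, 368, 362, 426, 435, 430, 431, 430, 438, 455, 457, 457]
[456, 455, 455, 453, 454, 456, 452, 454, 455, 455, 454, 457, 458, 455, 456, 456, 391, 233, 194, 209]
[449, 453, 449, 451, 451, 451, 447, 453, 449, 450, 450, 451, 449, 384, 353, 348, 348, 351, 352, 412, 422, 420, 421, 428, 444]
[496, 495, 496, 493, 495, 494, 493, 493, 497, 362, 340, 351, 431, 429, 348, 425, 459, 458, 454, 455, 455, 456, 455, 456, 456, 457, 458, 457, 457, 456, 455, 454, 457, 455, 455, 455, 455, 453, 458, 456, 455, 455, 455, 459, 456, 453, 455, 455, 454, 457, 455, 455, 454, 455, 455, 455, 458, 456, 453, 452, 456, 456, 454, 458, 452, 458, 456, 455, 454, 457, 455, 457, 455, 457, 456, 458, 456, 455, 457, 455, 456, 457, 457, 456, 457, 454, 459, 456, 459, 457, 455, 498, 498, 498, 501, 422, 346, 434, 431, 352, 422, 494, 492, 495, 496, 499, 491, 496, 493, 496, 495, 493, 496, 495, 498]
tool x at rows for fins z28 [[41.3, -33.4], [36.1, -33.6], [30.8, -33.9], [-20.9, -36.4], [-27.1, -36.7]] foot [[26.5, -6.9], [24.5, -7.0]]
```

move_arm(increments=[[[2.7, -1.9, 5, 0, 0], [2.7, -1.9, 10, 0, 0], [2.7, -1.9, 10, 0, 0], [2.7, -1.9, 10, 0, 0], [2.7, -1.9, 10, 0, 0]]])

```text
clock: 22.65
tcp_pos: [0.5392, -0.157, 0.0559]
ee_rot: [[-0.184, 0.983, 0.0], [0.983, 0.184, -0.0], [-0.0, 0.0, -1.0]]
wrist_force: [0.8, 0.0, -0.1]
grip_width: 0.0074
grasp_force: 58.5
```

```bash
python3 -c "
from h import *
print(arm.read_state()['tcp_pos'],to_rows((.542-.184*.0027-.983*.0019,-.1595+.983*.0027-.184*.0019),.051,10.6))"
```

```text
[ 0.53918144 -0.15704126  0.0559116 ] (array([-0.2,  0.4,  4.9]), np.float64(-0.0015055992413977037))
```

move_arm(increments=[[[0, 0, 2, 0, 0], [0, 0, 4, 0, 0], [0, 0, 4.8, 0, 0], [0, 0, 5.3, 0, 0], [0, 0, 5.3, 0, 0]]])

```text
clock: 23.28
tcp_pos: [0.5389, -0.1569, 0.051]
ee_rot: [[-0.184, 0.983, -0.0], [0.983, 0.184, 0.0], [0.0, -0.0, -1.0]]
wrist_force: [-3.2, 1.1, 4.4]
grip_width: 0.0068
grasp_force: 59.4
```

move_arm(increments=[[[0, 0, 0.2, 0, 0], [0, 0, 0.2, 0, 0]]])

```text
clock: 23.52
tcp_pos: [0.5389, -0.1569, 0.051]
ee_rot: [[-0.184, 0.983, -0.0], [0.983, 0.184, 0.0], [0.0, -0.0, -1.0]]
wrist_force: [-3.6, 1.8, 6.4]
grip_width: 0.0068
grasp_force: 59.7
```

On the deck. Release and rise.

move_arm(increments=[[[0, 0, 0, 0, 10], [0, 0, 0, 0, 20], [0, 0, 0, 0, 40], [0, 0, 0, 0, 50], [0, 0, 0, 0, 50]]])

```text
clock: 24.15
tcp_pos: [0.539, -0.157, 0.0502]
ee_rot: [[-0.184, 0.983, -0.0], [0.983, 0.184, 0.0], [0.0, -0.0, -1.0]]
wrist_force: [1.0, 0.7, 0.2]
grip_width: 0.0428
grasp_force: 0.0
```

move_arm(increments=[[[0, 0, -10, 0, 50], [0, 0, -40, 0, 50], [0, 0, -80, 0, 50], [0, 0, -110, 0, 50], [0, 0, -110, 0, 50]]])

```text
clock: 24.78
tcp_pos: [0.5412, -0.1579, 0.1643]
ee_rot: [[-0.184, 0.983, 0.006], [0.983, 0.184, -0.003], [-0.004, 0.006, -1.0]]
wrist_force: [1.0, -0.6, -0.4]
grip_width: 0.0427
grasp_force: 0.0
```

```bash
python3 -c "
from h import *
c=look('w11')
print(to_rows((.521,.139),.16,-7.3))"
```

```text
(array([294.8,  35.9,   1.6]), np.float64(17.900653737899262))
```

View pics/w11.png

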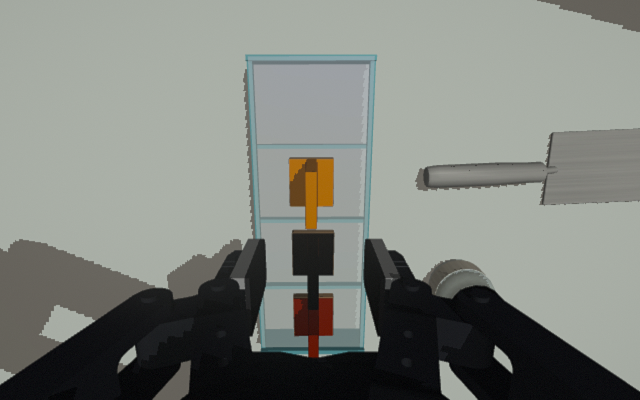

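Amber (foot 289–333 × 158–206), black and rust all stand square and centred in their bays. Now celadon.

move_arm(increments=[[[50, 6, 0, 4, 50], [100, 12, 0, 8, 50], [150, 18, 0, 12, 50], [200, 24, 0, 16, 50], [240, 29, 0, 17.9, 50]]])

```text
clock: 25.45
tcp_pos: [0.5219, 0.0861, 0.1586]
ee_rot: [[0.128, 0.992, -0.003], [0.992, -0.128, 0.0], [-0.0, -0.003, -1.0]]
wrist_force: [0.8, -0.1, 0.2]
grip_width: 0.0426
grasp_force: 0.0
```

```bash
python3 -c "
from h import *
print(to_rows((.521,.139),.13,-7.3))"
```

```text
(array([52.3, -7.5, 28.6]), np.float64(-0.04781427142627592))
```

move_arm(increments=[[[30, -5, 10, 0, 50], [52, -7.5, 27, 0, 50], [52, -7.5, 27, 0, 50], [52, -7.5, 27, 0, 50], [52, -7.5, 27, 0, 50]]])

```text
clock: 26.08
tcp_pos: [0.5229, 0.136, 0.1337]
ee_rot: [[0.128, 0.992, 0.001], [0.992, -0.128, -0.0], [-0.0, 0.001, -1.0]]
wrist_force: [0.8, 0.2, 0.2]
grip_width: 0.0427
grasp_force: 0.0
```

move_arm(increments=[[[0, 0, 0, 0, 50], [0, 0, 0, 0, 50]]])

```text
clock: 26.32
tcp_pos: [0.5228, 0.1364, 0.1337]
ee_rot: [[0.128, 0.992, 0.001], [0.992, -0.128, 0.0], [0.0, 0.001, -1.0]]
wrist_force: [-0.3, -0.0, -1.2]
grip_width: 0.0424
grasp_force: 0.0
```

```bash
python3 -c "
from h import *
c=look('w12');print(arm.read_state()['tcp_pos'])
h=cv2.cvtColor(c['color'],cv2.COLOR_BGR2HSV);m=cv2.inRange(h,(60,60,40),(85,255,255));m[:,:270]=0;m[:,365:]=0
k,l,st,ce=cv2.connectedComponentsWithStats(m);print([s.tolist() for s in st[1:] if s[4]>60])
p=[.521,.139];print(proj(c,[[*p,.03],[*p,.082],[.521+.0025,.139+.02,.03],[.521-.0025,.139-.02,.082]]).round(1).tolist())
print(to_rows(p,.05,-7.3))"
```

```text
[0.52275636 0.13649305 0.13358579]
[[302, 165, 35, 80, 1764], [288, 166, 19, 51, 620]]
[[311.8, 191.2], [311.1, 213.8], [311.6, 163.7], [311.3, 245.9]]
(array([ 2.3, -2.1, 83.6]), np.float64(-0.035515669930518357))
```

Celadon also matches the prediction.

move_arm(increments=[[[2, -1.8, 30, 0, 50], [2, -1.8, 60, 0, 50], [2, -1.8, 80, 0, 50], [2, -1.8, 83.5, 0, 50], [2, -1.8, 83.5, 0, 50]]])

```text
clock: 27.0
tcp_pos: [0.5214, 0.139, 0.0503]
ee_rot: [[0.127, 0.992, 0.0], [0.992, -0.127, 0.0], [0.0, 0.0, -1.0]]
wrist_force: [0.2, 0.5, 0.6]
grip_width: 0.0425
grasp_force: 0.0
```

move_arm(increments=[[[0, 0, 0, 0, 0], [0, 0, 0, 0, 0], [0, 0, 0, 0, 0], [0, 0, 0, 0, 0], [0, 0, 0, 0, 0]]])

```text
clock: 27.62
tcp_pos: [0.522, 0.1392, 0.0509]
ee_rot: [[0.127, 0.992, 0.002], [0.992, -0.127, 0.0], [0.0, 0.002, -1.0]]
wrist_force: [-0.1, 0.1, 6.1]
grip_width: 0.0073
grasp_force: 59.1
```

```bash
python3 -c "
from h import *
print(arm.read_state()['tcp_pos'],to_rows((.5275,-.096),.19,10.6))"
```

```text
[0.52196146 0.13915074 0.05088476] (array([-232.5,   35.6, -139.2]), np.float64(-17.897673606945915))
```

move_arm(increments=[[[0, 0, -20, 0, 0], [0, 0, -60, 0, 0], [-10, 2, -105, 0, 0], [-50, 8, -130, -6, 0], [-105, 16, -139, -12, 0]]])

```text
clock: 28.25
tcp_pos: [0.5244, 0.0326, 0.1909]
ee_rot: [[-0.088, 0.996, 0.003], [0.996, 0.088, -0.0], [-0.0, 0.003, -1.0]]
wrist_force: [0.4, -0.6, -0.7]
grip_width: 0.0073
grasp_force: 58.4
```

move_arm(increments=[[[-50, -1, 0, -3, 0], [-100, -3, 0, -5.9, 0], [-120, -5, 0, -5.9, 0], [-120, -5, 0, -5.9, 0], [-120, -5, 0, -5.9, 0]]])

```text
clock: 28.88
tcp_pos: [0.5281, -0.086, 0.1884]
ee_rot: [[-0.184, 0.983, -0.001], [0.983, 0.184, 0.001], [0.001, -0.001, -1.0]]
wrist_force: [0.2, 0.3, -1.3]
grip_width: 0.0073
grasp_force: 58.5
```

```bash
python3 -c "
from h import *
print(arm.read_state()['tcp_pos'],to_rows((.5275,-.096),.065,10.6))"
```

```text
[ 0.52814456 -0.08598412  0.18843114] (array([ -9.9,  -2.4, 123.4]), np.float64(0.013858728838584966))
```

move_arm(increments=[[[-5, -1, 20, 0, 0], [-9.9, -2.4, 60, 0, 0], [-9.9, -2.4, 100, 0, 0], [-9.9, -2.4, 120, 0, 0], [-9.9, -2.4, 122, 0, 0]]])

```text
clock: 29.5
tcp_pos: [0.5264, -0.0953, 0.0649]
ee_rot: [[-0.186, 0.983, -0.004], [0.983, 0.186, 0.002], [0.002, -0.004, -1.0]]
wrist_force: [0.2, 0.2, -1.7]
grip_width: 0.0072
grasp_force: 58.5
```

move_arm(increments=[[[0, 0, 0, 0, 0], [0, 0, 0, 0, 0], [0, 0, 0, 0, 0], [0, 0, 0, 0, 0]]])

```text
clock: 30.0
tcp_pos: [0.5282, -0.0975, 0.0674]
ee_rot: [[-0.184, 0.983, 0.001], [0.983, 0.184, -0.0], [-0.0, 0.001, -1.0]]
wrist_force: [0.2, -0.2, -0.6]
grip_width: 0.0073
grasp_force: 58.5
```

```bash
python3 -c "
from h import *
c=look('w13');s=arm.read_state();p=np.array(s['tcp_pos']);R=np.array(s['ee_rot'])
print(p,to_rows((.5275,-.096),.051,10.6))
"
```

```text
[ 0.52808817 -0.09746657  0.06722575] (array([ 1.6, -0.3, 16.2]), np.float64(-0.0076938008639899635))
```

View pics/w13.png

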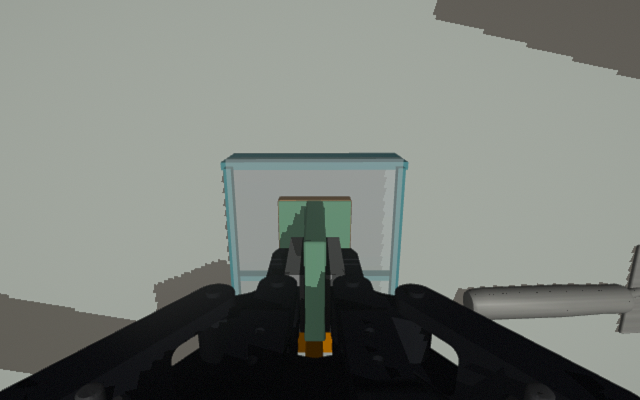

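Celadon is held over the left-end bay (cheek row ~160, fin row 274, foot columns 278–351, lips symmetric). About 2 mm correction, then lower.

move_arm(increments=[[[1.8, -0.3, 5, 0, 0], [1.8, -0.3, 10, 0, 0], [1.8, -0.3, 10, 0, 0], [1.8, -0.3, 10, 0, 0], [1.8, -0.3, 10, 0, 0]]])

```text
clock: 30.68
tcp_pos: [0.5274, -0.0957, 0.0569]
ee_rot: [[-0.184, 0.983, 0.0], [0.983, 0.184, -0.0], [-0.0, 0.0, -1.0]]
wrist_force: [-0.0, -0.6, -0.6]
grip_width: 0.0071
grasp_force: 58.5
```

```bash
python3 -c "
from h import *
print(arm.read_state()['tcp_pos'],to_rows((.5275,-.096),.051,10.6))"
```

```text
[ 0.5273797  -0.09567805  0.0569192 ] (array([-0.3,  0.1,  5.9]), np.float64(0.0021435779817124967))
```

move_arm(increments=[[[0, 0, 2, 0, 0], [0, 0, 4, 0, 0], [0, 0, 5.5, 0, 0], [0, 0, 6.2, 0, 0], [0, 0, 6.2, 0, 0]]])

```text
clock: 31.3
tcp_pos: [0.5272, -0.0956, 0.0509]
ee_rot: [[-0.184, 0.983, -0.0], [0.983, 0.184, 0.0], [0.0, -0.0, -1.0]]
wrist_force: [-2.2, 0.8, 3.3]
grip_width: 0.0071
grasp_force: 59.2
```

move_arm(increments=[[[0, 0, 0.2, 0, 0], [0, 0, 0.2, 0, 0]]])

```text
clock: 31.55
tcp_pos: [0.5272, -0.0956, 0.0509]
ee_rot: [[-0.184, 0.983, -0.0], [0.983, 0.184, 0.0], [0.0, -0.0, -1.0]]
wrist_force: [-2.3, 0.9, 6.1]
grip_width: 0.0072
grasp_force: 59.5
```

move_arm(increments=[[[0, 0, 0, 0, 10], [0, 0, 0, 0, 20], [0, 0, 0, 0, 40], [0, 0, 0, 0, 50], [0, 0, 0, 0, 50]]])

```text
clock: 32.17
tcp_pos: [0.5272, -0.0956, 0.0504]
ee_rot: [[-0.184, 0.983, -0.0], [0.983, 0.184, 0.0], [0.0, -0.0, -1.0]]
wrist_force: [-0.3, -1.1, -0.0]
grip_width: 0.0428
grasp_force: 0.0
```

move_arm(increments=[[[0, 0, -10, 0, 50], [0, 0, -40, 0, 50], [0, 0, -80, 0, 50], [0, 0, -110, 0, 50], [0, 0, -140, 0, 50]]])

```text
clock: 32.8
tcp_pos: [0.5274, -0.0957, 0.1925]
ee_rot: [[-0.184, 0.983, 0.001], [0.983, 0.184, -0.0], [-0.001, 0.001, -1.0]]
wrist_force: [0.1, -0.4, -0.2]
grip_width: 0.0429
grasp_force: 0.0
```

move_arm(increments=[[[0, -50, -10, 0, 50], [0, -100, -20, 0, 50], [0, -120, -20, 0, 50], [0, -120, -20, 0, 50], [0, -120, -20, 0, 50]]])

```text
clock: 33.42
tcp_pos: [0.41, -0.1178, 0.211]
ee_rot: [[-0.184, 0.983, 0.001], [0.983, 0.184, -0.0], [-0.001, 0.001, -1.0]]
wrist_force: [0.0, 0.6, 0.4]
grip_width: 0.0428
grasp_force: 0.0
```

```bash
python3 -c "
from h import *
a=imaging.read_camera('top')['color'][80:290,330:490];b=imaging.read_camera('scene')['color'][130:290,190:350]
cv2.imwrite('pics/end.png',np.hstack([cv2.resize(a,(420,551)),cv2.resize(b[:],(370,551))]))"
```

```text
(no output)
```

View pics/end.png

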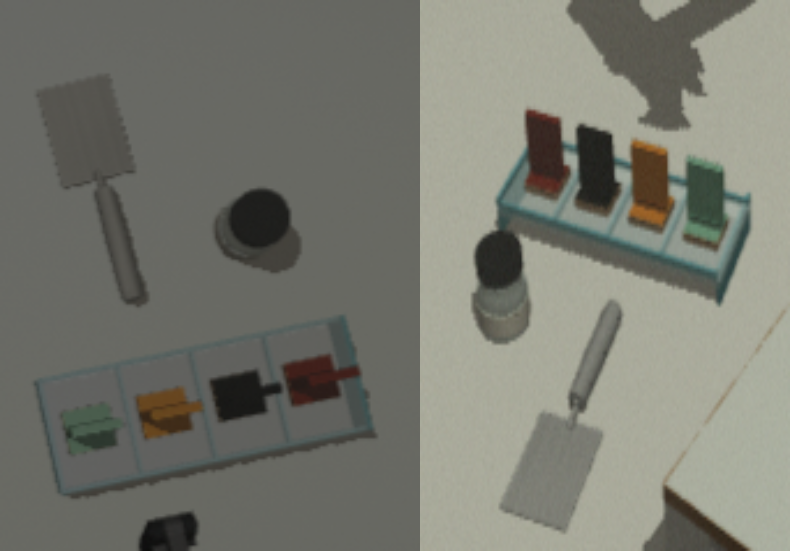

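All four stand upright and central: celadon, amber, black, rust from left to right. The jar and spatula have not moved.

```bash
python3 -c "
from station import ticket
print(ticket.hand_in())"
```

```text
the job is handed in; nothing more can be done
None
```

All four tiles stand upright in the stand in reverse order (celadon, amber, black, rust from the robot's left), set down centred and square, and the job was handed in at about 33 s.

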